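# Scan a repaired module and put it with the finished ones

## Robot

A 6-joint arm with a two-finger parallel gripper is mounted at the origin on the work surface. World frame = base frame: x ahead of the robot, y to its left, z up, the work surface at z = 0. Lengths are in mm, angles in degrees, forces in N, time in s.
With the tool pointing down it reaches from about 275 to 975 mm from the base axis. Payload 8.4 kg.
Tool frame: the origin (TCP) lies at the centre of the arm's flange, where the gripper is bolted on; the fingertips stand 190 mm ahead of it and the grasp point (between the pads) lies 171 mm ahead of it (bot.tips_ahead is the distance from the TCP to the fingertips, in mm); z points along the fingers, y is the line along which they close (so a half turn about z gives the same grasp; the last joint's range is limited). The gripper opens to 92 mm and grips with 3 to 60 N. Pads are 20 mm wide; open, the fingers measure 128 mm over their backs; the gripper's body (75 mm by 189 mm) begins 69 mm behind the grasp point.
Start: joints at [-64.939, 20.225, 93.587, -0, 66.188, -0.138], TCP at [266.099, -565.527, 404.683] pointing down, gripper open.
Joint ranges: [-150.9, 150.9], [-52.94, 120.26], [3.33, 152.33], [-74.26, 254.26], [0, 154.13], [-172.89, 172.89]. Speed limits (degrees/s): [127.2, 127.2, 159.86, 180, 180, 180].

## Interface

Orientations are given as [roll, pitch, yaw] about the fixed x, y, z axes, in that order (R = Rz(yaw) Ry(pitch) Rx(roll)).
In Python, from rig import bot, vision, get_obs gives the robot as it stands (bot), with the cameras (vision) and the readings as plain functions.
- The arm moves only by the shell command python3 shift.py 'ROWS' [FORCE]. ROWS is rows parted by semicolons, their numbers by spaces, 1 to 12 of them, each of 7 numbers: a rotation vector rx, ry, rz in degrees, then dx, dy, dz in mm, then the opening from 0.0 (shut) to 1.0 (fully open); each row is the pose to reach, as a shift and turn from the pose commanded when the command began, along the tool's axes at that moment; what a row does not reach only later rows make up. A row lasts 1/12 s, in which the tool goes at most 41.7 mm and 7.16 degrees, less where a joint would pass 70% of its speed; a pose out of reach is approached as far as the arm can. The fingers move at their own pace and stop on an object; FORCE is the grip in N (left out, the last holds). Time passes only in rows, so rows that do not move let the fingers close. It prints the time, the measured TCP pose, the force, the opening and the grip force at its end.
- get_obs(): the state, without advancing time (a new reading comes with each control period).
- vision.grab_frame(name): name is "side" or "top" or "wrist"; returns a dict with "color" (400x640x3 uint8, red, green, blue), "mtx" (3x3 intrinsics, pixels), "camera_from_world" (4x4, takes a point from world to camera coordinates); the wrist camera has in their place "hand_eye" (4x4, takes a point from camera to tool coordinates, whose origin is the TCP and whose axes are the flange's). Camera axes: x right, y up, looking along -z (the intrinsics and any distortion apply to the point x, -y, -z); pixel columns grow to the right and rows downward; lengths in mm; the calibration is good to about 2 mm. The wrist camera is an equidistant fisheye: a pixel r from the principal point sees the ray r / f radians off the axis. A picture is of the moment at which its call begins: read the wrist's pose just before it. There is no depth.
- bot.hand_in(): hands the job in; it is judged then, once.
The state is a dict: "t": time; "qpos": joint angles; "joint_vel": joint speeds; "tau": joint torques, N m; "tcp_pos": TCP position; "eef_rot": TCP orientation; "wrist_force": force on the tool from outside, world axes, zero at the start; "ft_torque": the same for the moment, N m; "grip_width": opening from 0.0 (shut) to 1.0 (fully open); "grasp_force": force on a finger pad.
Only numpy, scipy, OpenCV 4.12 (cv2) and the standard library are available. Lean on these libraries where they do the work, as an engineer would, in place of code of your own. Each camera call takes 0.05 s, during which the arm holds its last target. There are 200 camera calls.

## Task

Log the repaired finned module that lies on the black mat: set it down gently and upright on the platform of the scan station, centred along it with its label end facing the scanner window, and let go; then squeeze the scanner's trigger against its handle as far as it will go for about half a second and release it fully while the module stays there. After that put the module gently and upright, flat on the floor of the empty near bay of the tray. Leave the plain unit, the finished module and everything else on the bench where they are, and do not bump the lamp.

Things in the scene. Friction and masses are not known exactly. Their poses are not given: they have to be found in the camera images.
- module: The module to scan: bare aluminium, 110 long (own x), 44 wide (y), 60 high, 0.25 to 0.5 kg, on the mat at first, at any yaw. Origin: centre of its underside. Long cooling fins (outer ones flush with the sides) top it except for the last 22 mm at the +x end, a step 42 high; the white label covers that step and the +x end face. Grip it across its 44 mm width (own y), on the finned part.
- module_label (a point): Bottom edge of the module's label end: 55 mm along the module's +x from its origin, at its underside.
- plain_unit: Bystander beside the module on the mat: smooth aluminium block 80 x 50 x 45 high without fins or label, origin at the centre of its underside, long side along its x. It may lie on either end of the mat. Leave it.
- mat: Fixed black rubber mat 290 (own x, away from the robot) x 180 (own y) x 4 thick, origin under its centre. It lies at one side of the station, the tray at the other; which side varies. Things on it stand at z = 4 mm.
- tray: Fixed black open tray 280 (own x, away from the robot) x 170 (own y), walls 24 high and 5 thick, floor 5 thick; origin under its centre. A cross wall 16 mm above the floor at own x = 0 parts it into two bays, 132 x 160 inside. The near bay, centred at own x = -68 mm, y = 0, is empty; the far one, centred at x = +68 mm, holds the finished module.
- done_unit: Bystander: an identical finned module (110 x 44 x 60 high, origin at the centre of its underside) standing in the tray's far bay, its long side (own x) across the tray. Leave it.
- station: Fixed scan station: base plate 130 x 320 (x -50 to +80, y -160 to +160), origin on the bench under its centre, own x away from the robot. On its own +y half a platform, on its -y half an inverted pistol scanner in a clamp whose barrel runs along own y with the window towards +y, and a lamp on a post behind it. Its yaw varies by about 11 degrees.
- bed (a point): Centre of the platform's flat top, 65 mm above the bench, 130 long (station y) x 64 wide (station x). The module must stand here, its origin on this point, its own +x along the station's -y. Axes as the station's.
- bed_front (a point): Where the module's label end (module_label) comes: 55 mm from bed towards the scanner (station -y).
- window (a point): Centre of the scanner's window, 100 mm above the bench, facing the station's +y, 53 mm before the label of a module on the platform.
- scanner_grip: The scanner itself, fixed. Origin on the barrel axis at station (0, -95, 100) mm. Its own z runs up along the handle, which leans 35 degrees from vertical towards the robot (station -x); own y = station y. The handle is 28 thick (own y -14 to +14), 34 wide (own x) and ends at own z = 105. Barrel: 50 wide, 46 high, from own y -50 to +75.
- grip_point (a point): On the handle's axis, 80 mm up its own z (25 below its end), axes as scanner_grip: pinch here, fingers pointing down the handle (own -z), closing along own y, one on the handle's back (y = -14), one on the trigger (outer face here at y = +42 at rest, +26 squeezed home). Fingertips 19 mm past this point clear the barrel.
- trigger_tip (a point): Point on the trigger 52 mm from its hinge, near its free end; at rest at about own y = +37, z = 78 of scanner_grip. The trigger is a black bar 62 long, 20 wide, 8 thick, on the handle's window side (station +y), hinged next to the barrel.
- trigger (a joint): Trigger angle: 0 at rest, 0.30 rad squeezed home against a spring (about 7 N at the tip); it springs back by itself when released.
- lamp: Fixed white lamp bar above the scanner; origin as the station's, bar at station x -26 to +30, y -170 to -20, z 225 to 255 mm. It hangs 60 mm above grip_point and starts 20 mm beyond it, so the gripper must come to the handle tilted, from the robot's side.
- screwdriver: Bystander: screwdriver lying on the bench in front of the station. Origin: on its underside, near its middle.
- brush: Bystander: wooden brush lying on the bench in front of the station. Origin: on its underside, near its middle.
- bottle: Bystander: white bottle 160 high, 60 across, behind the station. Origin: centre of its underside.
- jar: Bystander: clear jar 90 high, 70 across, behind the station. Origin: centre of its underside.
- cup: Bystander: aluminium cup 85 high, 72 across, behind and to the right. Origin: centre of its underside.

How it is judged (in metres and radians):
On the way, in this order (a step that is already met when the one before it is completed fails the run):
1. the module stands upright on the platform, centred within 18 mm, label end towards the window, and is let go (horizontal distance between module and bed below 0.018 m and horizontal distance between module_label and bed_front below 0.022 m and z of module in the frame of bed below 0.006 m and angle between module's own z axis and vertical below 0.1 rad and contact force between the fingers and module below 0.1 N and linear speed of module below 0.02 m/s), for 0.2 s.
2. the trigger is squeezed home (over 0.25 rad) between the fingers, against the handle, while the module stands there (horizontal distance between module and bed below 0.018 m and horizontal distance between module_label and bed_front below 0.022 m and z of module in the frame of bed below 0.006 m and angle between module's own z axis and vertical below 0.1 rad and value of joint trigger above 0.25 rad and contact force between the fingers and scanner_grip above 0.5 N), for 0.25 s.
3. the trigger is let go and springs back (under 0.05 rad) while the module stands there (horizontal distance between module and bed below 0.018 m and horizontal distance between module_label and bed_front below 0.022 m and z of module in the frame of bed below 0.006 m and angle between module's own z axis and vertical below 0.1 rad and value of joint trigger below 0.05 rad and contact force between the fingers and station below 0.1 N), for 0.2 s.
At the end, for the whole second after the job is handed in: The module stands upright (within 0.1 rad) and at rest flat on the floor of the tray's near bay (origin less than 6 mm above that floor), anywhere within the bay's walls, and the trigger is back at rest (under 0.05 rad) (x of module in the frame of tray between -0.135 and -0.015 m and y of module in the frame of tray between -0.07 and 0.07 m and z of module in the frame of tray below 0.011 m and angle between module's own z axis and vertical below 0.1 rad and linear speed of module below 0.02 m/s and value of joint trigger below 0.05 rad); the robot touches nothing.
It fails at once if a bystander is moved more than 30 mm or tipped (distance of any of plain_unit, done_unit, screwdriver, brush, bottle, jar, cup from where it was at the start of the episode above 0.03 m or angle between any of plain_unit, done_unit, bottle, jar, cup's own z axis and vertical above 0.5 rad).
It fails at once if the module is tipped more than 40 degrees (angle between module's own z axis and vertical above 0.7 rad).
It fails at once if the module is dropped or knocked: it hits the station or the tray with more than 60 N (contact force between module and station above 60 N or contact force between module and tray above 60 N).
It fails at once if the lamp is bumped with more than 15 N (contact force between anything else and lamp above 15 N).
It also fails if it takes over 72 s, if anything falls off the work surface, if the arm or the gripper's body presses on something with over 40 N, if the wrist force passes 120 N, or if a joint passes its speed limit or range.

## Working session

There is one attempt and no reset: what is moved stays moved. The work goes in short steps, Python scripts to look and compute and a shell command to move; the robot and the scene stay as the last step left them, time stands still between calls to the robot, and variables do not carry over. Pictures are saved under pics/ and viewed, at most 12 in all, crops included, and the job is handed in when it is done.

```bash
ls; mkdir -p pics; python3 - <<'E'
from rig import bot, vision, get_obs
import cv2
print(get_obs())
for n in("top","side","wrist"):
    f=vision.grab_frame(n); cv2.imwrite(f"pics/{n}0.png",f["color"][:,:,::-1])
    print(n,f["mtx"],f.get("camera_from_world",f.get("hand_eye")),f.keys())
E
```

```text
pics
rig.py
shift.py
{'t': 0.0, 'qpos': array([-6.49393671e+01,  2.02627958e+01,  9.36284537e+01, -1.15887676e-04,
        6.61873308e+01, -1.35284190e-01]), 'joint_vel': array([ 0.04305546,  0.12832425,  0.07357706, -0.03057113,  0.03249316,
       -0.04028687]), 'tau': array([ 3.91041649e-04, -5.93835068e+01, -3.34209430e+01,  6.98282174e-02,
        2.33504840e-02, -1.73308345e-04]), 'tcp_pos': array([ 265.99662709, -565.31861542,  403.96479086]), 'eef_rot': array([-1.79921420e+02, -7.95822996e-05,  2.51959639e+01]), 'wrist_force': array([ 0.15321181, -0.20730412, -0.58034303]), 'ft_torque': array([-0.02641272, -0.03614444,  0.01742813]), 'grasp_force': 0.0, 'grip_width': 0.998295168030288}
top [[401.69055419   0.         321.1218553 ]
 [  0.         401.69055419 197.25913666]
 [  0.           0.           1.        ]] [[ 1.51411191e-02 -9.99885320e-01 -3.04445427e-04 -5.34317382e+00]
 [ 9.89150269e-01  1.49340612e-02  1.46146223e-01 -6.29362284e+02]
 [-1.46124916e-01 -2.51395965e-03  9.89262952e-01 -1.16203874e+03]
 [ 0.00000000e+00  0.00000000e+00  0.00000000e+00  1.00000000e+00
[... 243 characters left out ...]
56e+02]
 [ 2.44853137e-01 -5.42625888e-01  8.03494920e-01 -2.67386046e+02]
 [-3.13490723e-01  7.39898601e-01  5.95208893e-01 -8.47217554e+02]
 [ 0.00000000e+00  0.00000000e+00  0.00000000e+00  1.00000000e+00]] dict_keys(['color', 'mtx', 'camera_from_world'])
wrist [[309.70691629   0.         317.02769493]
 [  0.         309.70691629 202.74653189]
 [  0.           0.           1.        ]] [[ 6.90928799e-04  9.63211584e-01  2.68743310e-01  7.57645745e+01]
 [ 9.99999736e-01 -6.04916740e-04 -4.02859535e-04  3.15840453e-01]
 [-2.25471644e-04  2.68743517e-01 -9.63211748e-01  2.16586761e+01]
 [ 0.00000000e+00  0.00000000e+00  0.00000000e+00  1.00000000e+00]] dict_keys(['color', 'mtx', 'hand_eye'])
```

View pics/top0.png

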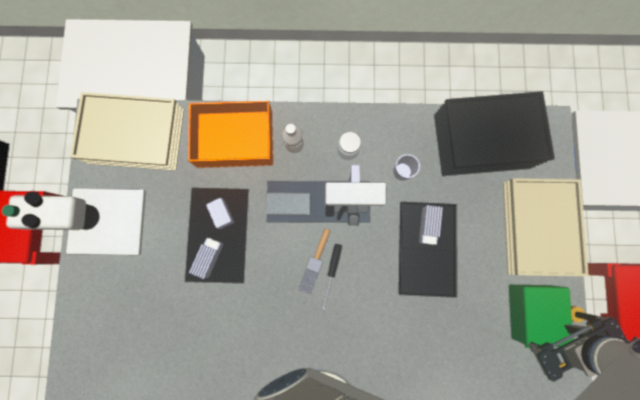

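View pics/side0.png

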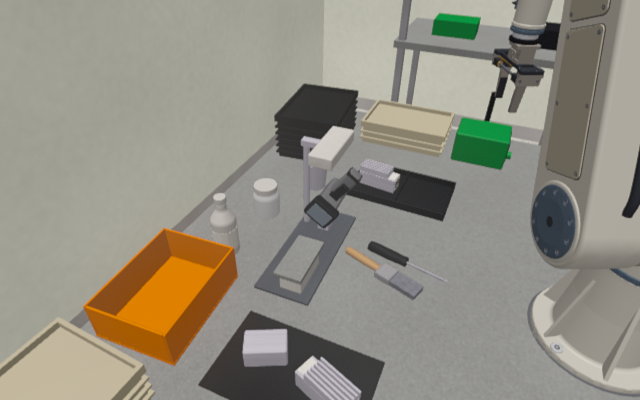

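The top view shows the mat on the left, with the module at about (205,258), its label end up-right near (212,243), and the plain unit at (219,212). The platform is at (288,203), the lamp at (356,193), and the tray is on the right. Next I measure outlines.

```bash
cat > h.py <<'E'
import numpy as np, cv2
from rig import bot, vision, get_obs
from scipy.spatial.transform import Rotation as R
def rays(f,px,T=None):
    px=np.atleast_2d(np.float64(px)); K=f["mtx"]
    u=(px-[K[0,2],K[1,2]])/K[0,0]
    if "hand_eye" in f:
        r=np.linalg.norm(u,axis=1)[:,None]+1e-12
        d=np.hstack([u/r*np.sin(r),np.cos(r)])
        W=T@f["hand_eye"]
    else:
        d=np.hstack([u,np.ones((len(u),1))]); W=np.linalg.inv(f["camera_from_world"])
    d=d*[1,-1,-1]
    return W[:3,3],d@W[:3,:3].T
def onz(f,px,z,T=None):
    o,d=rays(f,px,T); s=(z-o[2])/d[:,2]
    return (o+d*s[:,None])
def pose():
    o=get_obs();T=np.eye(4);T[:3,:3]=R.from_euler("xyz",o["eef_rot"],degrees=True).as_matrix();T[:3,3]=o["tcp_pos"];return T
def proj(f,P,T=None):
    P=np.atleast_2d(P); K=f["mtx"]
    W=f["camera_from_world"] if T is None else np.linalg.inv(T@f["hand_eye"])
    p=(P@W[:3,:3].T+W[:3,3])*[1,-1,-1]
    if T is None: u=p[:,:2]/p[:,2:]
    else:
        n=np.linalg.norm(p[:,:2],axis=1)[:,None]; u=p[:,:2]/n*np.arctan2(n,p[:,2:])
    return u*K[0,0]+[K[0,2],K[1,2]]
E
python3 - <<'E'
from h import *
f=vision.grab_frame("top"); c=f["color"]; g=c.max(2).astype(int)
np.save("/tmp/top.npy",c)
def show(name,m,z,box,k=1):
    x0,y0,x1,y1=box; mm=np.zeros(m.shape,np.uint8); mm[y0:y1,x0:x1]=m[y0:y1,x0:x1]
    cs,_=cv2.findContours(mm,cv2.RETR_EXTERNAL,cv2.CHAIN_APPROX_NONE)
    for q in sorted(cs,key=cv2.contourArea)[::-1][:k]:
        r=cv2.minAreaRect(q); b=cv2.boxPoints(r); w=onz(f,b,z)
        print(name,cv2.contourArea(q),"px",b.round(1).tolist(),"w",w[:,:2].round(1).tolist(),"c",w.mean(0).round(1),"sides",np.linalg.norm(w[1]-w[0]).round(1),np.linalg.norm(w[2]-w[1]).round(1))
show("mat",g<60,4,(170,170,255,295))
show("tray",g<60,24,(390,190,470,305))
show("matobj",g>115,50,(190,190,246,281),2)
show("plate",(g<100),5,(262,170,375,230))
for p in[(228,205),(280,188),(288,203),(320,300),(240,260)]:print(p,c[p[1],p[0]])
im=cv2.resize(c[165:305,180:380],(800,560),interpolation=cv2.INTER_CUBIC)
cv2.imwrite("pics/crop1.png",im[:,:,::-1])
E
```

```text
mat 0.0 px [[209.0, 220.0], [209.0, 220.0], [209.0, 220.0], [209.0, 220.0]] w [[559.4, 349.5], [559.4, 349.5], [559.4, 349.5], [559.4, 349.5]] c [559.4 349.5   4. ] sides 0.0 0.0
tray 27.5 px [[453.0, 251.0], [454.0, 251.0], [454.0, 294.0], [453.0, 294.0]] w [[475.5, -394.4], [475.5, -397.4], [349.3, -393.2], [349.3, -390.3]] c [ 412.4 -393.8   24. ] sides 3.0 126.2
matobj 636.5 px [[187.39999389648438, 271.79998779296875], [205.1999969482422, 234.89999389648438], [221.1999969482422, 242.5], [203.39999389648438, 279.5]] w [[402.9, 391.0], [511.3, 345.3], [489.4, 296.9], [381.6, 343.0]] c [446.3 344.1  50. ] sides 117.6 53.2
matobj 458.0 px [[204.39999389648438, 203.60000610351562], [221.10000610351562, 196.1999969482422], [232.3000030517578, 221.5], [215.60000610351562, 228.89999389648438]] w [[604.3, 353.1], [627.5, 304.3], [552.0, 266.9], [529.2, 315.4]] c [578.3 309.9  50. ] sides 54.0 84.3
plate 117.0 px [[333.8999938964844, 217.6999969482422], [341.79998779296875, 203.1999969482422], [360.5, 213.3000030517578], [352.5, 227.89999389648438]] w [[572.1, -36.0], [617.9, -60.2], [587.0, -118.1], [541.6, -93.7]] c [579.7 -77.    5. ] sides 51.8 65.6
(228, 205) [70 64 62]
(280, 188) [103 105 112]
(288, 203) [159 166 169]
(320, 300) [153 156 151]
(240, 260) [60 62 62]
```

View pics/crop1.png

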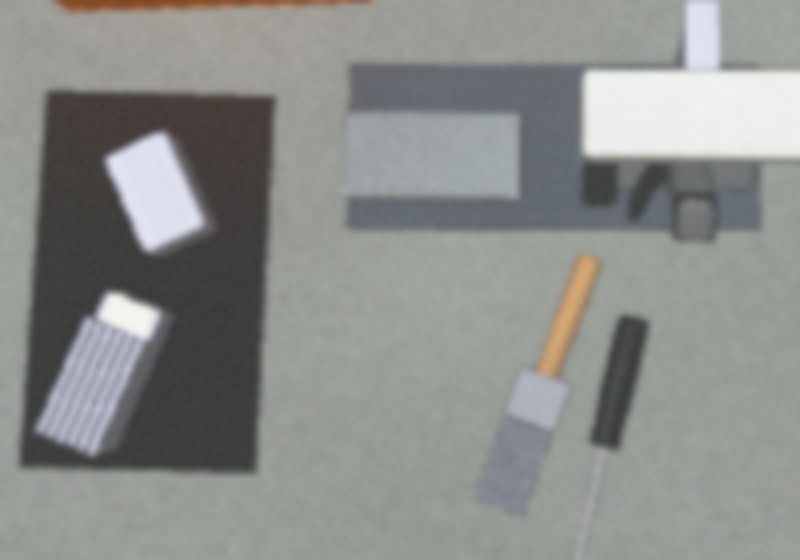

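The crop confirms the module has its label up-right, with the fin-top corners at crop (88,316), (35,432) and (97,457). The platform spans crop (347,113) to (519,199). Next I convert these to world positions.

```bash
python3 - <<'E'
from h import *
f=vision.grab_frame("top"); c=f["color"]; g=c.max(2).astype(int)
q=lambda l:np.array(l)/4+[180-.375,165-.375]
def pr(n,l,z):
    w=onz(f,l,z);print(n,w[:,:2].round(1).tolist(),w.mean(0).round(1),"sides",np.linalg.norm(np.diff(w,axis=0),axis=1).round(1),"dir",np.degrees(np.arctan2(*np.diff(w,axis=0)[:,1::-1].T[[0,1]])).round(1))
pr("bed",q([(347,113),(519,112),(519,199),(346,198)]),65)
pr("plate",q([(349,64),(346,229),(761,230)]),5)
pr("fins",q([(88,316),(35,432),(97,457)]),64)
pr("label",q([(107,291),(163,308)]),46)
pr("handle end",q([(674,205),(716,205),(714,241),(674,241)]),190)
def show(name,m,z,box):
    x0,y0,x1,y1=box; mm=np.zeros(m.shape,np.uint8); mm[y0:y1,x0:x1]=m[y0:y1,x0:x1]
    cs,_=cv2.findContours(mm,cv2.RETR_EXTERNAL,cv2.CHAIN_APPROX_NONE)
    b=cv2.boxPoints(cv2.minAreaRect(max(cs,key=cv2.contourArea)));print(b.round(1).tolist());pr(name,b,z)
show("tray",g<105,24,(380,190,480,310))
show("mat",g<105,4,(165,170,255,295))
E
```

```text
bed [[637.3, 166.7], [640.0, 39.2], [575.2, 37.9], [574.0, 165.2]] [606.6 102.2  65. ] sides [127.5  64.8 127.3] dir [ -88.8 -178.9   90.5]
plate [[685.5, 174.9], [556.2, 172.7], [560.2, -147.2]] [600.6  66.8   5. ] sides [129.4 319.9] dir [-179.   -89.3]
fins [[484.9, 350.2], [401.3, 383.6], [384.3, 337.8]] [423.5 357.2  64. ] sides [90.  48.8] dir [ 158.3 -110.4]
label [[504.0, 342.5], [492.1, 300.4]] [498.1 321.5  46. ] sides [43.8] dir [-105.8]
handle end [[559.8, -67.9], [560.2, -95.5], [536.5, -94.2], [536.1, -68.0]] [548.1 -81.4 190. ] sides [27.6 23.7 26.2] dir [-89.1 176.9  90.9]
[[399.0, 202.0], [456.0, 202.0], [456.0, 296.0], [399.0, 296.0]]
tray [[621.6, -234.1], [624.2, -408.4], [343.6, -398.9], [341.1, -230.5]] [ 482.6 -318.    24. ] sides [174.3 280.8 168.5] dir [-89.1 178.1  90.9]
[[184.60000610351562, 280.8999938964844], [189.60000610351562, 186.0], [248.1999969482422, 189.10000610351562], [243.1999969482422, 284.0]]
mat [[373.9, 412.8], [665.1, 416.0], [658.1, 232.6], [367.4, 235.6]] [516.1 324.2   4. ] sides [291.2 183.6 290.6] dir [  0.6 -92.2 179.4]
```

```bash
cat >> h.py <<'E'
def Tt(p,eul):
    T=np.eye(4);T[:3,:3]=R.from_euler("xyz",eul,degrees=True).as_matrix();T[:3,3]=p;return T
def row(T1,T0=None):
    D=np.linalg.inv(pose() if T0 is None else T0)@T1
    print("row",R.from_matrix(D[:3,:3]).as_rotvec(degrees=True).round(1),D[:3,3].round(1),"need rows",np.linalg.norm(D[:3,3])/41.7,np.degrees(R.from_matrix(D[:3,:3]).magnitude())/7.16)
E
python3 - <<'E'
from h import *
row(Tt([438,344,404],[180,0,158]))
E
```

```text
row [  -0.    -0.  -132.8] [ 542.8 -749.7    0.8] need rows 22.19577774158499 18.547354865942886
```

```bash
t="0 0 -133 543 -750 0 1"; python3 shift.py '0 0 -133 543 -750 0 1;0 0 -133 543 -750 0 1;0 0 -133 543 -750 0 1;0 0 -133 543 -750 0 1;0 0 -133 543 -750 0 1;0 0 -133 543 -750 0 1;0 0 -133 543 -750 0 1;0 0 -133 543 -750 0 1;0 0 -133 543 -750 0 1;0 0 -133 543 -750 0 1;0 0 -133 543 -750 0 1;0 0 -133 543 -750 0 1'; python3 - <<'E'
from h import *
row(Tt([438,344,404],[180,0,158]))
E
```

```text
t: 1.25
tcp_pos: [358.6, -72.4, 405.0]
eef_rot: [179.9, 0.0, 111.5]
wrist_force: [1.1, -1.1, -0.6]
grip_width: 1.002
grasp_force: 0.0
row [  0.    0.1 -46.5] [358.4 226.2   1. ] need rows 10.164191498097065 6.4990221006420095
```

```bash
python3 shift.py '0 0 -46 358 226 0 1;0 0 -46 358 226 0 1;0 0 -46 358 226 0 1;0 0 -46 358 226 0 1;0 0 -46 358 226 0 1;0 0 -46 358 226 0 1;0 0 -46 358 226 0 1;0 0 -46 358 226 0 1;0 0 -46 358 226 0 1;0 0 -46 358 226 0 1;0 0 -46 358 226 0 1;0 0 -46 358 226 0 1'; python3 - <<'E'
from h import *
T=pose();print(T[:3,3],get_obs()["qpos"].round(1)); f=vision.grab_frame("wrist"); cv2.imwrite("pics/w1.png",f["color"][:,:,::-1]); np.save("/tmp/T1.npy",T)
u=np.array([np.cos(np.radians(-21.7)),np.sin(np.radians(-21.7))]);v=np.array([-u[1],u[0]]);c0=np.array([445.5,341])
P=[[*(c0+a*u+b*v),z] for a,b,z in[(-55,22,64),(-55,-22,64),(33,22,64),(33,-22,64),(55,22,46),(55,-22,46)]]
print(proj(f,P,T).round(1).tolist())
E
```

```text
t: 2.25
tcp_pos: [440.7, 343.3, 404.2]
eef_rot: [-180.0, -0.0, 157.3]
wrist_force: [-0.4, -1.8, -0.1]
grip_width: 1.002
grasp_force: 0.0
[440.69271226 343.2949583  404.19443995] [ 37.8  14.4 101.8   0.   63.8 -29.5]
[[337.5, 143.2], [294.7, 144.0], [337.6, 224.4], [297.4, 225.0], [336.6, 236.9], [299.0, 237.5]]
```

View pics/w1.png

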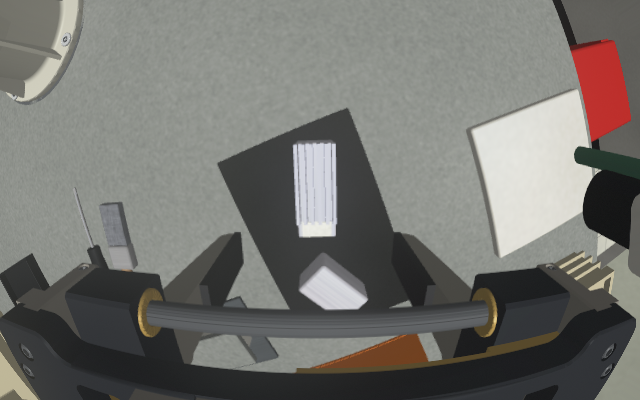

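The wrist view shows the fins from about (293,142) to (336,142) and the label end at (300–335,237). That is within about 1 px of the prediction. One quick refinement, then the descent.

```bash
python3 - <<'E'
from h import *
c=cv2.imread("pics/w1.png"); T=np.load("/tmp/T1.npy"); f=vision.grab_frame("wrist")
m=(c.min(2)>110).astype(np.uint8); m[:, :270]=0;m[:,360:]=0;m[:130]=0;m[245:]=0
m=cv2.morphologyEx(m,cv2.MORPH_CLOSE,np.ones((5,5)))
def mids(rows):
    out=[];
    for r in rows:
        x=np.nonzero(m[r])[0]; out.append([(x[0]+x[-1])/2,r]); 
    return np.array(out)
A=onz(f,mids(range(150,215,4)),64,T)[:,:2]
d=np.linalg.svd(A-A.mean(0))[2][0]; d*=np.sign(d[0]); 
ys=np.nonzero(m[:,315:318].any(1))[0]; print(ys[0],ys[-1])
e=onz(f,[[316,ys[0]-.5]],64,T)[0,:2]; l=onz(f,[[317,ys[-1]+.5]],46,T)[0,:2]
print("yaw",np.degrees(np.arctan2(d[1],d[0])),"back",e,"front",l,"len",np.linalg.norm(l-e),"A",A.mean(0))
c0=A.mean(0)+d*((e+l)/2-A.mean(0))@d; print("centre",c0)
g=c0-8*d; print(g)
yaw=np.degrees(np.arctan2(d[1],d[0]))+180
row(Tt([*g,4+32+171],[180,0,yaw]))
E
```

```text
142 236
yaw -20.90808223660584 back [392.45378023 362.0659064 ] front [495.40801088 320.19822456] len 111.1416951072086 A [431.480097   344.38405747]
centre [441.93105038 354.83501084]
[434.45781723 357.68996905]
row [-0.1 -0.  -1.9] [ 11.9  13.9 197.2] need rows 4.74891282161685 0.26706468357465835
```

```bash
python3 shift.py '0 0 -1.2 4 -2.4 30 1;0 0 -1.2 4 -2.4 70 1;0 0 -1.2 4 -2.4 110 1;0 0 -1.2 4 -2.4 145 1;0 0 -1.2 4 -2.4 170 1;0 0 -1.2 4 -2.4 185 1;0 0 -1.2 4 -2.4 194 1;0 0 -1.2 4 -2.4 197 1;0 0 -1.2 4 -2.4 197 1' 25 && python3 shift.py '0 0 0 0 0 0 0.4;0 0 0 0 0 0 0.3;0 0 0 0 0 0 0.3;0 0 0 0 0 0 0.3;0 0 0 0 0 0 0.3;0 0 0 0 0 0 0.3' 25
```

```text
t: 3.1
tcp_pos: [436.2, 339.6, 207.9]
eef_rot: [-180.0, -0.0, 158.3]
wrist_force: [-0.4, 0.5, -0.1]
grip_width: 1.0
grasp_force: 0.0
t: 3.6
tcp_pos: [436.1, 340.7, 208.0]
eef_rot: [180.0, 0.0, 158.4]
wrist_force: [0.1, 0.3, -0.3]
grip_width: 0.588
grasp_force: 0.0
```

```bash
python3 shift.py '0 0 0 0 0 0 0.2;0 0 0 0 0 0 0.2;0 0 0 0 0 0 0.2;0 0 0 0 0 0 0.2;0 0 0 0 0 0 0.2;0 0 0 0 0 0 0.2' 30 && python3 shift.py '0 0 0 0 0 -5 0.2;0 0 0 0 0 -30 0.2;0 0 0 0 0 -65 0.2;0 0 0 0 0 -100 0.2;0 0 0 0 0 -100 0.2' ; python3 - <<'E'
from h import *
T=pose(); print(T[:3,3]); f=vision.grab_frame("wrist");cv2.imwrite("pics/w2.png",f["color"][:,:,::-1])
np.save("/tmp/T2.npy",T)
row(Tt([606.8,101.8+8,180+150],[180,0,90.8]))
E
```

```text
t: 4.1
tcp_pos: [436.2, 340.8, 207.9]
eef_rot: [180.0, 0.0, 158.3]
wrist_force: [0.8, 2.7, 1.6]
grip_width: 0.48
grasp_force: 30.0
t: 4.52
tcp_pos: [437.3, 341.4, 313.3]
eef_rot: [179.7, 0.2, 158.3]
wrist_force: [1.2, 1.6, -3.3]
grip_width: 0.479
grasp_force: 30.0
[437.28401666 341.36836757 313.25509015]
row [ 0.3 -0.  67.5] [-243.5 -151.9  -19.4] need rows 6.897534547938462 9.433855134575463
```

View pics/w2.png

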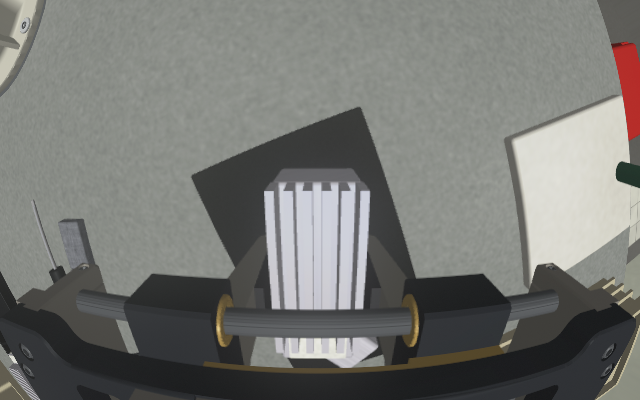

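The module is held straight between the fingers, with its back fin edge at row ~190, columns 265–369. Next I compute where the module sits in the tool frame.

```bash
python3 - <<'E'
from h import *
f=vision.grab_frame("wrist"); I=np.eye(4)
print(onz(f,[[265,190.5],[317,190.5],[369.5,190.5]],144,I).round(1))
print(onz(f,[[317,168.5]],144+60,I).round(1), onz(f,[[317,168.5]],144+18,I).round(1))
row(Tt([606.8,101.8+8,330],[180,0,90.8]))
E
```

```text
[[ 46.6 -21.5 144. ]
 [ 46.5  -0.2 144. ]
 [ 46.6  21.3 144. ]]
[[ 4.58e+01 -2.00e-01  2.04e+02]] [[ 52.6  -0.2 162. ]]
row [ 0.1  0.  67.5] [-243.9 -151.2  -21.6] need rows 6.90038127094643 9.433596837762941
```

```bash
python3 shift.py '0 0 7 -25 -15 -10 0.2;0 0 14 -50 -31 -20 0.2;0 0 21 -76 -47 -21 0.2;0 0 28 -101 -63 -21 0.2;0 0 35 -126 -78 -21 0.2;0 0 42 -152 -94 -21 0.2;0 0 49 -178 -110 -21 0.2;0 0 56 -203 -126 -21 0.2;0 0 63 -229 -141 -21 0.2;0 0 67.5 -245 -151 -21 0.2;0 0 67.5 -245 -151 -21 0.2;0 0 67.5 -245 -151 -21 0.2'; python3 - <<'E'
from h import *
T=pose();print(T[:3,3],get_obs()["qpos"].round(1)); f=vision.grab_frame("wrist");cv2.imwrite("pics/w3.png",f["color"][:,:,::-1])
g=vision.grab_frame("side");cv2.imwrite("pics/s3.png",cv2.resize(g["color"][160:330,230:400],None,fx=3,fy=3,interpolation=2)[:,:,::-1])
row(Tt([606.7,110.5,275],[180,0,90.8]))
th=np.radians(.8);y=np.array([-np.sin(th),np.cos(th)]);x=np.array([y[1],-y[0]]);b=np.array([606.8,101.8])
print(proj(f,[[*(b+p*x+q*y),65] for p in(-32,32) for q in(65,)],T).round(1))
E
```

```text
t: 5.62
tcp_pos: [607.4, 108.7, 326.0]
eef_rot: [-179.7, 0.0, 90.8]
wrist_force: [0.1, 0.3, -4.2]
grip_width: 0.476
grasp_force: 30.0
[607.40535856 108.67987727 326.01361034] [10.  24.3 98.4  0.  57.5  9.2]
row [-0.2  0.   0.1] [ 0.5 -0.  51.8] need rows 1.2423807630021535 0.03407886317522027
[[276.1 140.9]
 [358.7 141. ]]
```

View pics/w3.png

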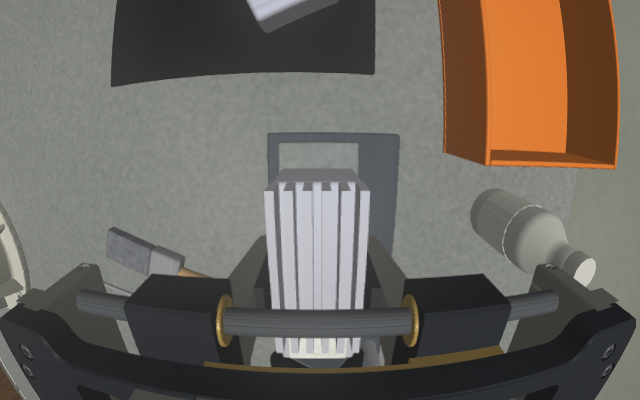

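Platform corners at (279,142) and (358.5,142) match the prediction to about 1 mm. Lowering gently.

```bash
python3 shift.py '0 0 0 0.5 0.8 20 0.2;0 0 0 0.5 0.8 36 0.2;0 0 0 0.5 0.8 46 0.2;0 0 0 0.5 0.8 51 0.2;0 0 0 0.5 0.8 54 0.2;0 0 0 0.5 0.8 55.5 0.2;0 0 0 0.5 0.8 56.5 0.2;0 0 0 0.5 0.8 57 0.2;0 0 0 0.5 0.8 57 0.2'
```

```text
t: 6.47
tcp_pos: [609.0, 110.3, 272.2]
eef_rot: [179.9, -0.0, 90.8]
wrist_force: [-0.6, -0.0, -3.8]
grip_width: 0.474
grasp_force: 30.0
```

```bash
python3 shift.py '0 0 0 0 -1 0.7 0.2;0 0 0 0 -1 1.4 0.2;0 0 0 0 -1 2 0.2;0 0 0 0 -1 2 0.2' ; python3 shift.py '0 0 0 0 0 0.5 0.2;0 0 0 0 0 1 0.2;0 0 0 0 0 1 0.2'
```

```text
t: 6.8
tcp_pos: [607.8, 110.2, 269.7]
eef_rot: [-180.0, -0.0, 90.8]
wrist_force: [0.2, -0.0, -4.3]
grip_width: 0.475
grasp_force: 30.0
t: 7.05
tcp_pos: [607.9, 110.3, 268.9]
eef_rot: [180.0, -0.0, 90.8]
wrist_force: [-0.6, -0.1, -0.8]
grip_width: 0.476
grasp_force: 30.0
```

Contact, with the weight taken by the platform. Release and rise.

```bash
python3 shift.py '0 0 0 0 0 0.4 0.5;0 0 0 0 0 0.4 0.6;0 0 0 0 0 0.4 0.8;0 0 0 0 0 0.4 1;0 0 0 0 0 0.4 1;0 0 0 0 0 0.4 1;0 0 0 0 0 0.4 1;0 0 0 0 0 0.4 1;0 0 0 0 0 0.4 1;0 0 0 0 0 0.4 1' && python3 shift.py '0 0 0 0 0 -20 1;0 0 0 0 0 -50 1;0 0 0 0 0 -90 1;0 0 0 0 0 -130 1;0 0 0 0 0 -150 1;0 0 0 0 0 -150 1'; python3 - <<'E'
from h import *
T=pose();print(T[:3,3],get_obs()["qpos"].round(1)); f=vision.grab_frame("wrist");cv2.imwrite("pics/w4.png",f["color"][:,:,::-1]); np.save("/tmp/T4.npy",T)
E
```

```text
t: 7.88
tcp_pos: [607.8, 110.3, 268.2]
eef_rot: [-180.0, -0.0, 90.8]
wrist_force: [-0.9, 0.4, 1.3]
grip_width: 1.0
grasp_force: 0.0
t: 8.38
tcp_pos: [609.0, 110.5, 424.1]
eef_rot: [179.5, -0.1, 90.8]
wrist_force: [1.0, -0.0, 0.1]
grip_width: 1.0
grasp_force: 0.0
[609.04078099 110.47588361 424.09347532] [10.1 18.6 93.4  0.  67.5  9.3]
```

View pics/w4.png

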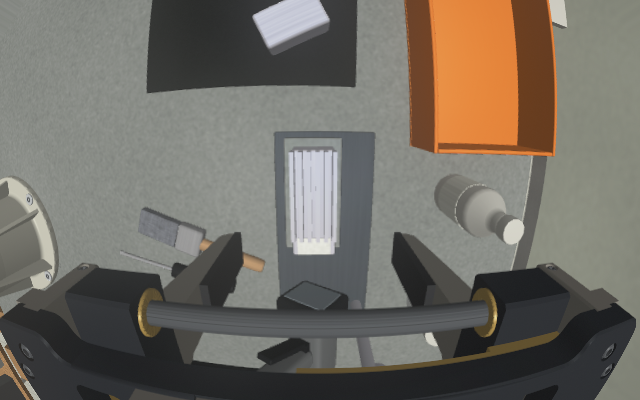

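The module stands centred on the platform (fins at columns 289–338, platform 285–342). Next I verify its offset and work out the moves to the handle.

```bash
cat >> h.py <<'E'
th=np.radians(.8); S=np.eye(4); S[:3,:3]=R.from_euler("z",.8,degrees=True).as_matrix(); S[:3,3]=[608.3,13.6,0]
G=S@Tt([0,-95,100],[0,-35,0])   # scanner_grip
def squeeze(back,off=7):   # tool pose: z=-own z, y=-? own y, x=own -x
    L=np.eye(4); L[:3,:3]=np.array([[-1,0,0],[0,1,0],[0,0,-1]]).T; L[:3,3]=[0,off,80+171+back]; return G@L
E
python3 - <<'E'
from h import *
T=np.load("/tmp/T4.npy"); f=vision.grab_frame("wrist")
a=onz(f,[[313.5,149.5]],125,T)[0]; b=onz(f,[[314,254]],107,T)[0];print("module back",a,"label",b,"S",(np.linalg.inv(S)@[*a[:2],0,1])[:2],(np.linalg.inv(S)@[*b[:2],0,1])[:2])
print((G@[0,0,80,1])[:3],(G@[0,0,105,1])[:3])
A=Tt([420,60,430],[180,0,180]); row(A)
B=squeeze(130); print(B.round(2)); row(B,A)
C=squeeze(0); print(C[:3,3])
E
```

```text
module back [607.95596093 158.40673766 125.        ] label [609.79516853  48.14415989 107.        ] S [  1.67781226 144.79742601] [ 1.97733458 34.51991686]
[563.74476502 -82.03140999 165.53216354] [549.40675186 -82.23161943 186.01096465]
row [  0.1   0.1 -89.2] [ -47.5 -188.5  -11.4] need rows 4.669064239556504 12.45208205619523
[[-8.2000e-01 -1.0000e-02  5.7000e-01  3.9102e+02]
 [-1.0000e-02  1.0000e+00  1.0000e-02 -7.7440e+01]
 [-5.7000e-01  0.0000e+00 -8.2000e-01  4.1210e+02]
 [ 0.0000e+00  0.0000e+00  0.0000e+00  1.0000e+00]]
row [ -0.2 -35.   -0.8] [  29.  -137.4   17.9] need rows 3.395719527818304 4.889504977970319
[465.57501974 -76.4015249  305.60716312]
```

```bash
python3 shift.py '0 0 -7 -5 -20 -12 1;0 0 -14 -10 -40 -12 1;0 0 -21 -20 -75 -12 1;0 0 -28 -30 -110 -12 1;0 0 -35 -40 -145 -12 1;0 0 -42 -48 -188 -12 1;0 0 -49 -48 -188 -12 1;0 0 -56 -48 -188 -12 1;0 0 -63 -48 -188 -12 1;0 0 -70 -48 -188 -12 1;0 0 -77 -48 -188 -12 1;0 0 -84 -48 -188 -12 1'; python3 shift.py '0 0 -5 0 0 0 1;0 0 -5 0 0 0 1';  python3 - <<'E'
from h import *
print(get_obs()["qpos"].round(1));row(squeeze(130))
E
```

```text
t: 9.48
tcp_pos: [419.9, 59.4, 428.6]
eef_rot: [-180.0, -0.2, 175.2]
wrist_force: [-0.0, -0.4, 0.2]
grip_width: 1.006
grasp_force: 0.0
t: 9.65
tcp_pos: [420.0, 59.4, 428.6]
eef_rot: [-180.0, -0.2, -179.9]
wrist_force: [0.3, 0.1, 0.2]
grip_width: 0.998
grasp_force: 0.0
[  7.9   0.3 115.    0.   64.9 -82.2]
row [ -0.2 -35.2  -0.7] [  29.1 -136.8   16.7] need rows 3.3787124310367918 4.913634719609589
```

```bash
python3 shift.py '0 0 0 7 -35 4 1;0 -7 0 14 -70 8 1;0 -14 0 21 -105 12 1;0 -21 0 29 -137 17 1;0 -28 0 29 -137 17 1;-0.2 -35.2 -0.7 29 -137 17 1;-0.2 -35.2 -0.7 29 -137 17 1;-0.2 -35.2 -0.7 29 -137 17 1'; python3 - <<'E'
from h import *
T=pose();print(get_obs()["qpos"].round(1));row(squeeze(130)); f=vision.grab_frame("wrist");cv2.imwrite("pics/w5.png",f["color"][:,:,::-1]); np.save("/tmp/T5.npy",T)
P=[(G@[x,y,105,1])[:3] for x in(-17,17) for y in(-14,14)]+[(G@[0,37,78,1])[:3]]
print(proj(f,P,T).round(1).tolist())
E
```

```text
t: 10.32
tcp_pos: [390.2, -77.5, 412.2]
eef_rot: [179.8, 34.9, -179.7]
wrist_force: [-0.4, -0.7, -0.2]
grip_width: 0.998
grasp_force: 0.0
[ -15.3   -9.2  130.    20.3   26.7 -121.1]
row [-0.1 -0.1 -0.4] [-0.6  0.   0.6] need rows 0.020589585554399163 0.06559950663874252
[[293.2, 190.9], [326.2, 190.7], [294.3, 228.6], [326.1, 228.4], [349.6, 201.5]]
```

View pics/w5.png

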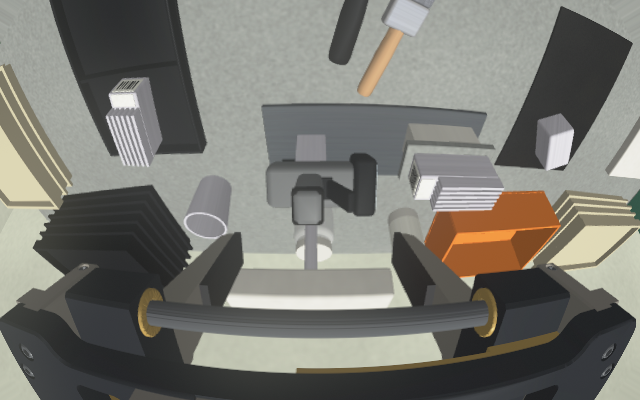

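The handle end is at about (292–323, 187–224), 2–3 px from the prediction, and the trigger bar is to its right near (345,200). I approach with a small correction.

```bash
python3 shift.py '0 0 -0.4 1.5 -1.5 20 1;0 0 -0.4 1.5 -1.5 50 1;0 0 -0.4 1.5 -1.5 80 1;0 0 -0.4 1.5 -1.5 100 1;0 0 -0.4 1.5 -1.5 115 1;0 0 -0.4 1.5 -1.5 125 1;0 0 -0.4 1.5 -1.5 130 1;0 0 -0.4 1.5 -1.5 130 1;0 0 -0.4 1.5 -1.5 130 1'; python3 - <<'E'
from h import *
print(get_obs()["qpos"].round(1));row(squeeze(0)); f=vision.grab_frame("wrist");cv2.imwrite("pics/w6.png",f["color"][:,:,::-1])
E
```

```text
t: 11.12
tcp_pos: [465.5, -77.3, 305.7]
eef_rot: [-179.9, 35.1, -178.9]
wrist_force: [0.3, 0.4, 0.1]
grip_width: 1.0
grasp_force: 0.0
[ -12.3    9.6  129.1   47.4   10.2 -147.9]
row [0.  0.1 0.2] [-0.   0.9  0.1] need rows 0.021116932238949126 0.034349774144588334
```

View pics/w6.png

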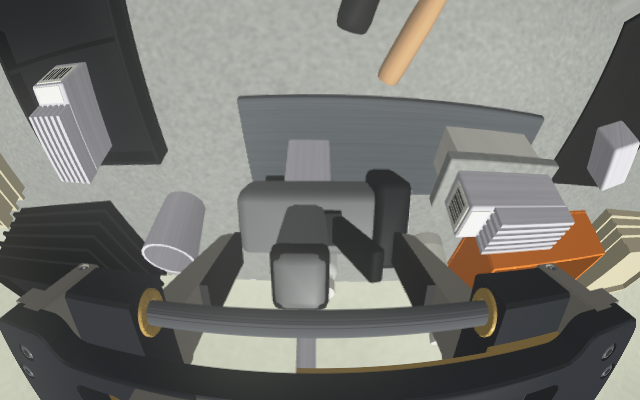

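Fingers (columns ~240 and ~395) straddle the handle (272–330) and trigger tip (~375,265). Now the squeeze, with a small centring shift.

```bash
python3 shift.py '0 0 0 3 -1.2 0 1;0 0 0 3 -1.2 0 0.3;0 0 0 3 -1.2 0 0.3;0 0 0 3 -1.2 0 0.3;0 0 0 3 -1.2 0 0.3;0 0 0 3 -1.2 0 0.3;0 0 0 3 -1.2 0 0.3;0 0 0 3 -1.2 0 0.3;0 0 0 3 -1.2 0 0.3;0 0 0 3 -1.2 0 0.3;0 0 0 3 -1.2 0 0.3' 35;  python3 shift.py '0 0 0 0 0 0 0.3;0 0 0 0 0 0 0.3'
```

```text
t: 12.08
tcp_pos: [462.2, -79.6, 304.4]
eef_rot: [-179.7, 35.2, -179.0]
wrist_force: [-5.9, -2.6, 3.6]
grip_width: 0.428
grasp_force: 35.1
t: 12.25
tcp_pos: [462.2, -79.6, 304.4]
eef_rot: [-179.7, 35.2, -179.0]
wrist_force: [-5.1, -1.5, 3.6]
grip_width: 0.427
grasp_force: 35.1
```

Width is 39 mm, so the trigger is home. Hold another half second, then release.

```bash
python3 shift.py '0 0 0 0 0 0 0.3;0 0 0 0 0 0 0.3;0 0 0 0 0 0 0.3;0 0 0 0 0 0 0.3;0 0 0 0 0 0 0.3' && python3 shift.py '0 0 0 0 0 0 1;0 0 0 0 0 0 1;0 0 0 0 0 0 1;0 0 0 0 0 0 1;0 0 0 0 0 0 1;0 0 0 0 0 0 1;0 0 0 0 0 0 1;0 0 0 0 0 0 1;0 0 0 0 0 0 1;0 0 0 0 0 0 1;0 0 0 0 0 0 1'
```

```text
t: 12.67
tcp_pos: [462.2, -79.6, 304.4]
eef_rot: [-179.7, 35.2, -179.0]
wrist_force: [-5.0, -2.3, 4.7]
grip_width: 0.426
grasp_force: 35.1
t: 13.58
tcp_pos: [462.5, -79.6, 304.5]
eef_rot: [-179.7, 35.2, -178.9]
wrist_force: [0.2, -0.4, -0.4]
grip_width: 1.001
grasp_force: 0.0
```

```bash
python3 shift.py '0 0 0 0 0 -20 1;0 0 0 0 0 -60 1;0 0 0 0 0 -100 1;0 0 0 0 0 -140 1;0 0 0 0 0 -140 1'; python3 - <<'E'
from h import *
T=pose(); f=vision.grab_frame("wrist");cv2.imwrite("pics/w7.png",f["color"][:,:,::-1]); np.save("/tmp/T7.npy",T)
A=Tt([420,60,430],[180,0,180]); row(A); row(Tt([609,110.5,420],[180,0,90.8]),A)
E
```

```text
t: 14.0
tcp_pos: [379.8, -80.3, 425.0]
eef_rot: [-179.4, 35.7, -178.8]
wrist_force: [1.6, 0.6, 1.1]
grip_width: 1.004
grasp_force: 0.0
row [-0.1 35.7  1. ] [-38.2 139.7  17.3] need rows 3.4990739856395305 4.984698257119814
row [ 0.  -0.  89.2] [-189.    50.5   10. ] need rows 4.697501404610056 12.458100558659217
```

View pics/w7.png

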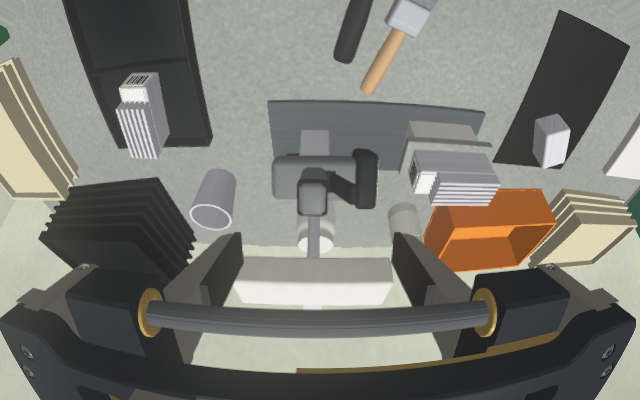

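The trigger is back out at rest (around (345,190)) and the module is undisturbed. Return to the module.

```bash
python3 shift.py '0 7 0 -8 28 4 1;0 14 0 -16 56 8 1;0 21 0 -24 84 12 1;0 28 0 -32 112 16 1;0 35.7 1 -38 140 17 1;0 35.7 1 -38 140 17 1;0 35.7 1 -38 140 17 1' && python3 shift.py '0 0 7 0 0 0 1;0 0 14 0 0 0 1;0 0 21 -20 5 0 1;0 0 28 -40 10 0 1;0 0 35 -60 15 0 1;0 0 42 -80 20 0 1;0 0 49 -105 28 5 1;0 0 56 -130 35 10 1;0 0 63 -155 42 10 1;0 0 70 -175 47 10 1;0 0 77 -189 50 10 1;0 0 84 -189 50 10 1'; python3 - <<'E'
from h import *
row(Tt([608.4,110.5,268.7],[180,0,90.8]))
E
```

```text
t: 14.63
tcp_pos: [421.7, 62.3, 424.8]
eef_rot: [179.9, -0.9, -179.9]
wrist_force: [-0.6, -0.8, -0.0]
grip_width: 0.999
grasp_force: 0.0
t: 15.63
tcp_pos: [611.7, 109.8, 412.8]
eef_rot: [-179.7, -0.1, 95.6]
wrist_force: [-1.2, -0.5, -0.1]
grip_width: 1.0
grasp_force: 0.0
row [-0.3 -0.1  4.8] [  0.7  -2.3 144.1] need rows 3.457047880369594 0.6693106757239626
```

```bash
python3 shift.py '0 0 4.8 0.7 -2.3 20 1;0 0 4.8 0.7 -2.3 55 1;0 0 4.8 0.7 -2.3 90 1;0 0 4.8 0.7 -2.3 120 1;0 0 4.8 0.7 -2.3 135 1;0 0 4.8 0.7 -2.3 141 1;0 0 4.8 0.7 -2.3 143 1;0 0 4.8 0.7 -2.3 143 1' && python3 shift.py '0 0 0 0 0 0 0.3;0 0 0 0 0 0 0.3;0 0 0 0 0 0 0.3;0 0 0 0 0 0 0.3;0 0 0 0 0 0 0.3;0 0 0 0 0 0 0.3;0 0 0 0 0 0 0.3;0 0 0 0 0 0 0.3;0 0 0 0 0 0 0.3;0 0 0 0 0 0 0.3' 30
```

```text
t: 16.3
tcp_pos: [605.9, 110.4, 271.5]
eef_rot: [-179.5, -0.1, 91.1]
wrist_force: [0.2, 0.3, -0.2]
grip_width: 1.0
grasp_force: 0.0
t: 17.13
tcp_pos: [606.1, 110.9, 271.9]
eef_rot: [-179.6, -0.1, 91.1]
wrist_force: [2.3, 1.0, 0.6]
grip_width: 0.476
grasp_force: 29.9
```

```bash
python3 shift.py '0 0 0 0 0 -5 0.3;0 0 0 0 0 -25 0.3;0 0 0 0 0 -55 0.3;0 0 0 0 0 -80 0.3;0 0 0 0 -30 -80 0.3;0 0 0 0 -65 -80 0.3;0 0 0 0 -100 -80 0.3;0 0 0 0 -135 -80 0.3;0 0 0 -20 -165 -80 0.3;0 0 0 -45 -190 -80 0.3;0 0 0 -80 -197 -80 0.3;0 0 0 -115 -197 -80 0.3' && python3 shift.py '0 0 0 -35 0 0 0.3;0 0 0 -70 0 0 0.3;0 0 0 -105 0 0 0.3;0 0 0 -140 0 0 0.3;0 0 0 -175 0 0 0.3;0 0 0 -210 0 0 0.3;0 0 0 -245 0 0 0.3;0 0 0 -275 0 0 0.3;0 0 0 -298 0 0 0.3;0 0 0 -305 0 0 0.3;0 0 0 -305 0 0 0.3;0 0 0 -305 0 0 0.3'; python3 - <<'E'
from h import *
T=pose(); print(get_obs()["qpos"].round(1)); f=vision.grab_frame("wrist");cv2.imwrite("pics/w8.png",f["color"][:,:,::-1]); np.save("/tmp/T8.npy",T)
row(Tt([414.6,-309.3,217],[180,0,91]))
print(proj(f,[[346,-231,24],[346,-401,24],[480,-231,21]],T).round(1))
I=np.eye(4);print(onz(f,[[317,190.5]],141,I))
E
```

```text
t: 18.13
tcp_pos: [408.6, -8.6, 352.9]
eef_rot: [-179.3, -0.1, 91.3]
wrist_force: [1.1, -0.4, -4.2]
grip_width: 0.478
grasp_force: 29.9
t: 19.13
tcp_pos: [417.4, -312.5, 352.5]
eef_rot: [-179.4, -0.2, 91.1]
wrist_force: [0.5, -0.4, -4.4]
grip_width: 0.479
grasp_force: 29.9
[-36.9  14.6 108.9  -0.3  57.  -37.8]
row [-0.6 -0.1  0.1] [  2.3  -1.4 135.6] need rows 3.2516223807162876 0.08600148154305065
[[250.1 113.3]
 [255.1 268.9]
 [384.3 115.9]]
[[ 47.17444207   0.17651564 141.        ]]
```

View pics/w8.png

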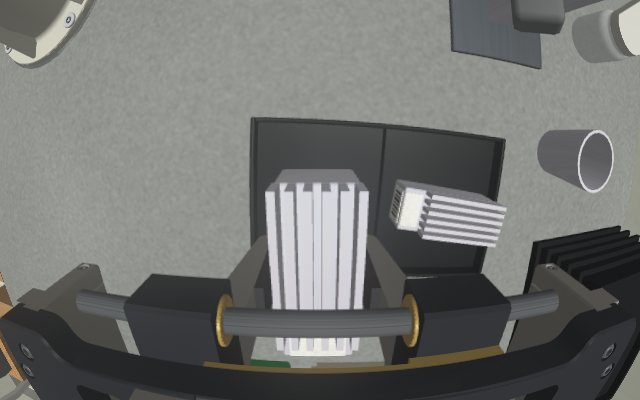

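The module is above the near bay; the tray's near-left corner is at (251,118) and the cross wall at column 384. Both fit within about 4 mm, well inside the margins. Lowering.

```bash
python3 shift.py '-0.5 0 0 0 -2 25 0.3;-0.5 0 0 0 -2 60 0.3;-0.5 0 0 0 -2 90 0.3;-0.5 0 0 0 -2 112 0.3;-0.5 0 0 0 -2 126 0.3;-0.5 0 0 0 -2 132 0.3;-0.5 0 0 0 -2 135 0.3;-0.5 0 0 0 -2 136 0.3;-0.5 0 0 0 -2 136 0.3' && python3 shift.py '0 0 0 0 0 0.6 0.3;0 0 0 0 0 1.2 0.3;0 0 0 0 0 1.2 0.3;0 0 0 0 0 1.2 0.3'
```

```text
t: 19.93
tcp_pos: [415.2, -312.8, 217.8]
eef_rot: [179.9, -0.0, 91.2]
wrist_force: [0.1, -0.2, -4.2]
grip_width: 0.48
grasp_force: 29.9
t: 20.27
tcp_pos: [414.8, -313.2, 216.3]
eef_rot: [180.0, -0.0, 91.1]
wrist_force: [0.4, 0.3, -4.5]
grip_width: 0.479
grasp_force: 29.9
```

```bash
python3 shift.py '0 0 0 0 0 0.7 0.3;0 0 0 0 0 1.4 0.3;0 0 0 0 0 2.1 0.3;0 0 0 0 0 2.8 0.3;0 0 0 0 0 2.8 0.3'; python3 shift.py '0 0 0 0 0 0.6 0.3;0 0 0 0 0 1.2 0.3;0 0 0 0 0 1.2 0.3'
```

```text
t: 20.68
tcp_pos: [414.7, -313.0, 212.8]
eef_rot: [-180.0, -0.1, 91.1]
wrist_force: [0.3, -0.0, -3.6]
grip_width: 0.476
grasp_force: 29.9
t: 20.93
tcp_pos: [414.8, -313.0, 212.0]
eef_rot: [180.0, -0.1, 91.1]
wrist_force: [0.5, 1.4, -0.8]
grip_width: 0.476
grasp_force: 30.0
```

Touching the floor. Release with a partial opening so the fingers clear the walls, then rise.

```bash
python3 shift.py '0 0 0 0 0 0.4 0.5;0 0 0 0 0 0.4 0.55;0 0 0 0 0 0.4 0.6;0 0 0 0 0 0.4 0.65;0 0 0 0 0 0.4 0.65;0 0 0 0 0 0.4 0.65;0 0 0 0 0 0.4 0.65' && python3 shift.py '0 0 0 0 0 -15 0.65;0 0 0 0 0 -45 0.65;0 0 0 0 0 -85 0.65;0 0 0 0 0 -125 0.65;0 0 0 0 0 -150 0.65;0 0 0 0 0 -150 0.65;0 0 0 0 0 -150 0.65'; python3 - <<'E'
from h import *
f=vision.grab_frame("wrist");cv2.imwrite("pics/w9.png",f["color"][:,:,::-1])
E
```

```text
t: 21.52
tcp_pos: [414.7, -313.0, 211.4]
eef_rot: [180.0, -0.0, 91.1]
wrist_force: [0.7, 0.4, -0.4]
grip_width: 0.651
grasp_force: 0.0
t: 22.1
tcp_pos: [415.0, -313.4, 363.0]
eef_rot: [179.8, 0.1, 91.1]
wrist_force: [0.3, 0.1, -1.0]
grip_width: 0.648
grasp_force: 0.0
```

View pics/w9.png

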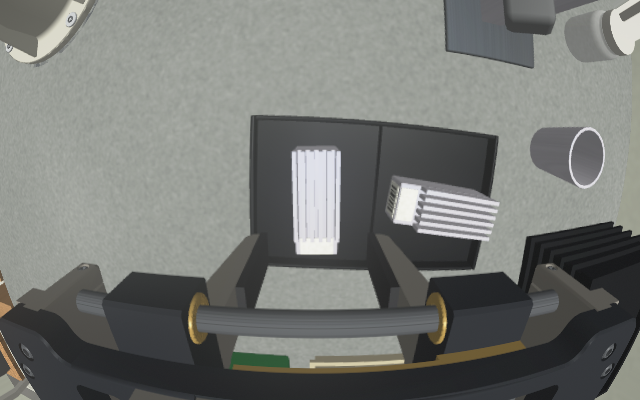

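The module stands flat in the near bay (fins at columns 292–340, rows 148–253), clear of all walls.

```bash
python3 -c "
from rig import bot, vision, get_obs
print(bot.hand_in())"
```

```text
the job is handed in; nothing more can be done
None
```

The job is handed in: the module was placed on the scan platform, the trigger was squeezed home for over half a second and released, and the module now stands flat in the tray's near bay; the hand-in gave no verdict, but nothing looked disturbed in the last pictures.

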